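# Trip the hidden latch switch of a screen's power module

### The job

Take the red-handled feeler probe out of its stand and feel along the floor of the power module's black groove with its tip until it drops into the hidden hole, then push the latching switch at the bottom of that hole fully down with the tip. Put the probe back upright in its stand, fully home and let go, and leave the other things on the bench where they are.

Things in the scene. Friction and masses are not known exactly. Their poses are not given: they have to be found in the camera images.
- unit: Power module: grey box, 100 (x) by 200 (y) by 45 mm high, fixed on the pale metal back of a screen (12 mm above the table). Origin: centre of its underside; z up. In its top a black groove along y on the centre line, from y = -46 to +46 mm. White connectors up to 66 mm off the centre line, 20 mm high, stand at the long sides.
- groove_mid (a point): Middle of the groove's floor; axes as unit. Groove: 30 mm wide at the top, sides slope 45 deg for 10 mm down to a 12 mm wide slot with upright walls; flat floor 25 mm below the module's top. The hidden hole in the floor, black in black, is as wide as the slot and 14 mm long in y; its centre is anywhere from y = -26 to +26 mm.
- switch (a joint): Latching push switch at the bottom of the hidden hole, black: 0 = up, 0.008 m = fully down (starts at 0 to 0.001). Its top lies 8 mm below the groove floor when up, 16 mm below when down. It takes about 4 N to push and stays where it is pushed.
- probe: Feeler probe, 155 mm long, about 90 g, standing in its stand. Origin: centre of the underside of its black finger guard; z up to the handle. Red handle 24 mm square (flats face x and y), 5 to 80 mm above the origin; guard: disc 36 mm across, 5 mm thick; below it a steel shaft 7 mm in diameter, 75 mm long, with a round end.
- probe_tip (a point): The end of the probe's steel shaft, 75 mm below its origin on its axis.
- stand: Fixed dark steel block with an orange band, 60 by 60 by 80 mm high on flanges of 100 by 88 mm, 8 mm high. Origin: centre of its underside. An upright 17 mm hole runs right through its middle; the probe's shaft hangs in it and the guard rests on the top face.
- stand_mouth (a point): Centre of the stand's hole, on its top face, 80 mm above its underside.
- meter: Loose yellow multimeter, 80 by 150 by 35 mm (dial top 44 mm); a bystander. Origin: centre of its underside.
- board: Loose green circuit board with parts, 100 by 150 mm, 28 mm high; a bystander. Origin: centre of its underside.
- spool: Loose blue spool, 64 mm across, 46 mm high; a bystander. Origin: centre of its underside.
- tray: Loose orange open tray, 80 by 120 by 25 mm; a bystander. Origin: centre of its underside.
Mind the look-alikes: they are no part of the job. There is more than one size of the probe; the one meant has the size given above.

How it is judged:
On the way, in this order (a step that is already met when the one before it is completed fails the run):
1. the probe is drawn out of the stand: its tip is above the stand's top face (z of probe_tip in the frame of stand_mouth above 0.003 m).
2. the probe's tip is in the hidden hole and the switch is fully down (value of joint switch above 0.0065 m and z of probe_tip in the frame of groove_mid below -0.012 m and horizontal distance between probe_tip and groove_mid below 0.04 m), for 0.1 s.
At the end, for the whole second after the job is handed in: The switch is at least 6.5 mm down; the probe stands upright (within 5 degrees) in the stand with its guard on the top face (within 4 mm in height, 7 mm sideways), released and at rest (value of joint switch above 0.0065 m and horizontal distance between probe and stand_mouth below 0.007 m and z of probe in the frame of stand_mouth between -0.003 and 0.004 m and angle between probe's own z axis and vertical below 0.09 rad and linear speed of probe below 0.02 m/s); the robot touches nothing.
It fails at once if the multimeter is shifted by more than 30 mm (distance of meter from where it was at the start of the episode above 0.03 m).
It fails at once if the circuit board is shifted by more than 30 mm (distance of board from where it was at the start of the episode above 0.03 m).
It fails at once if the spool is shifted by more than 30 mm (distance of spool from where it was at the start of the episode above 0.03 m).
It fails at once if the tray is shifted by more than 30 mm (distance of tray from where it was at the start of the episode above 0.03 m).
It also fails if it takes over 54 s, if anything falls off the work surface, if the arm or the gripper's body presses on something with over 40 N, if the wrist force passes 120 N, or if a joint passes its speed limit or range.

### The arm

A 7-joint arm with a two-finger parallel gripper is mounted at the origin on the work surface. World frame = base frame: x ahead of the robot, y to its left, z up, the work surface at z = 0. Lengths are in m, angles in rad, forces in N, time in s.
With the tool pointing down it reaches from about 0.425 to 1.025 m from the base axis. Payload 3.6 kg.
Tool frame: the origin (TCP) lies on the centre line of the jaws, within the pads' length; the fingertips stand 22 mm ahead of it and the grasp point (between the pads) lies 3 mm ahead of it; z points along the fingers, x is the direction in which the jaws open and shut, and the axes are right-handed (so a half turn about z gives the same grasp; the last joint's range is limited). The gripper opens to 85 mm and grips with 20 to 120 N. Pads are 22 mm wide; open, the fingers measure 114 mm over their backs; the gripper's body (76 mm by 85 mm) begins 54 mm behind the grasp point. The pads swing forward as they close: fully open they stand 13 mm farther back than shut.
Start: joints at [-1.206, 0.591, 0.048, 1.609, -0.033, 0.943, -0.034], TCP at [0.32, 0.65, 0.253] pointing down, gripper open.
Joint ranges: [-2.69, 2.69], [-0.47, 2.24], [-1.27, 1.36], [0.19, 2.51], [-1.53, 4.68], [0.08, 2.07], [-3.09, 3.09]. Speed limits (rad/s): [2.57, 2.57, 3.14, 3.14, 3.14, 3.14, 3.14].

### API

Orientations are given as a rotation vector (axis times angle).
In Python, from station import env, capture gives the robot as it stands. The module is installed in compiled form; this text tells all that it offers. Calls block until the motion is done:
- env.reach(position, orientation): joint-space move of the TCP to a pose.
- env.move_linear(position, ori=None, velocity=0.15, f_stop=None): straight line of the TCP; ori=None keeps the orientation; velocity is the mean speed in m/s. With f_stop (N) it stops when the force on the tool has changed by that much, and returns True; else False.
- env.move_j(angles): joint-space move.
- env.command_gripper(opening, strength=None): finger opening in m; strength is the grip in N (None keeps the last); returns when the fingers have stopped.
- env.sleep(seconds).
- env.ik(position, orientation): joint angles nearest the present ones, or None.
- env.read_state(): the state.
- capture(name): name is "scene" or "top" or "wrist"; returns a dict with "pixels" (400x640x3 uint8, red, green, blue), "depth" (400x640 float32, m along the optical axis (not along the pixel's ray), 0 where there is no reading), "K" (3x3 intrinsics, pixels), "R" (3x3) and "t" (3): a world point X has camera coordinates R X + t. Camera axes: x right, y down, z forward; pixel columns grow to the right and rows downward; lengths in m; the calibration is good to about 2 mm. The wrist camera is an equidistant fisheye: a pixel r from the principal point sees the ray r / f radians off the axis. A picture is of the moment at which its call begins.
A pose or a line that the arm cannot do raises env.PlanningError and nothing moves.
- env.hand_in(): hands the job in, once; it reports no verdict.
The state is a dict: "time": time; "q": joint angles; "dq": joint speeds; "tau": joint torques, N m; "eef_pos": TCP position; "tool_rot": TCP orientation; "ft_force": force on the tool from outside, world axes, zero at the start; "ft_torque": the same for the moment, N m; "width": finger opening in m.
Only numpy, scipy, OpenCV 4.12 (cv2) and the standard library are available. Lean on these libraries where they do the work, as an engineer would, in place of code of your own. Each camera call takes 0.05 s, during which the arm holds its last target.

## Working session

There is one attempt and no reset: what is moved stays moved. The work goes in short steps, each a Python script; the robot and the scene stay as the last script left them, time stands still between calls to the robot, and variables do not carry over. Pictures are saved under pics/ and viewed, and the job is handed in when it is done.

```bash
mkdir -p pics; python3 - <<'E'
from station import env, capture
import cv2,numpy as np,pickle
for n in ["scene","top","wrist"]:
    c=capture(n); cv2.imwrite(f"pics/{n}0.png",c["pixels"][:,:,::-1]); pickle.dump(c,open(f"{n}0.pkl","wb"))
    print(n,c["K"].tolist(),c["R"].round(3).tolist(),c["t"].round(3).tolist())
s=env.read_state();print(s)
E
```

```text
scene [[399.4107709124376, 0.0, 321.6447626923864], [0.0, 399.4107709124376, 203.31658304811882], [0.0, 0.0, 1.0]] [[0.648, 0.762, -0.003], [0.62, -0.529, -0.579], [-0.442, 0.374, -0.815]] [-0.281, -0.286, 1.452]
top [[518.7260726233093, 0.0, 321.04852834101507], [0.0, 518.7260726233093, 205.67266061381613], [0.0, 0.0, 1.0]] [[-0.008, -1.0, 0.01], [-0.993, 0.007, -0.119], [0.119, -0.011, -0.993]] [-0.084, 0.493, 1.212]
wrist [[309.70691628693146, 0.0, 318.7110923893288], [0.0, 309.70691628693146, 201.18844745635934], [0.0, 0.0, 1.0]] [[0.441, 0.897, -0.002], [0.856, -0.42, 0.3], [0.269, -0.134, -0.954]] [-0.723, -0.041, 0.38]
{'time': 0.15, 'q': array([-1.2065021 ,  0.59190348,  0.04833299,  1.60952397, -0.03330321,
        0.94270567, -0.03369331]), 'dq': array([ 0.00186938, -0.00372839, -0.00043506, -0.00445711, -0.00108249,
        0.00011191,  0.00118006]), 'tau': array([ 2.98103019e-03, -5.49245739e+01,  1.54960983e+00, -1.98452979e+01,
        9.55080846e-03,  5.70569202e-03, -1.75460841e-06]), 'eef_pos': array([0.32016061, 0.64980827, 0.252409  ]), 'tool_rot': array([ 2.66664410e+00,  1.65900354e+00, -2.22085913e-03]), 'ft_force': array([ 0.09929844, -0.4326812 ,  0.42972857]), 'ft_torque': array([-0.03463725,  0.00878834, -0.03070368]), 'width': 0.08559611597864769}
```

View pics/scene0.png

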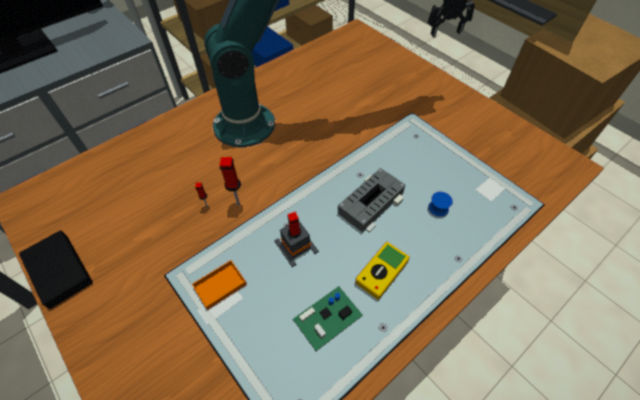

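View pics/top0.png

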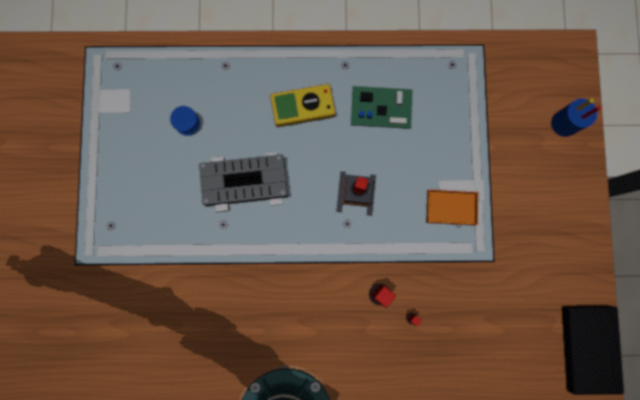

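View pics/wrist0.png

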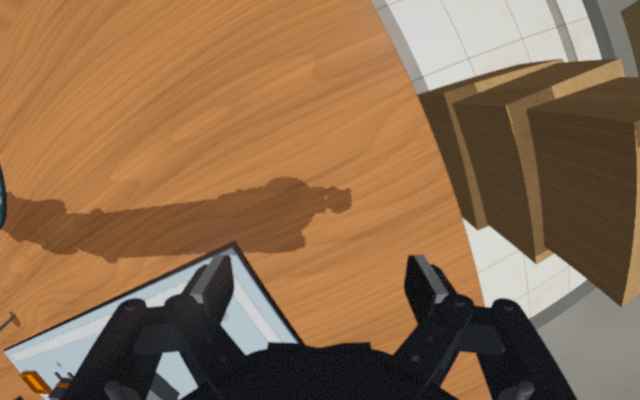

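Three red-handled things appear in the top view: (361,185) standing in the dark stand, a larger one at (384,296), and a smaller one at (415,320). The last two stand on the wood without a stand. The one in the stand fits the description, so I'll confirm it in a crop and measure.

```bash
cat > h.py <<'E'
import numpy as np,cv2
def ray(c,u,v,z):
    K,R,t=c["K"],c["R"],c["t"]
    d=R.T@np.array([(u-K[0,2])/K[0,0],(v-K[1,2])/K[1,1],1.0]); o=-R.T@t
    return o+d*(z-o[2])/d[2]
def pts(c):
    K,R,t=c["K"],c["R"],c["t"]; D=c["depth"]
    v,u=np.mgrid[0:400,0:640]
    P=np.stack([(u-K[0,2])/K[0,0]*D,(v-K[1,2])/K[1,1]*D,D],-1)
    return (P-t)@R
E
python3 - <<'E'
import pickle,cv2,numpy as np
from h import *
t=pickle.load(open("top0.pkl","rb"));s=pickle.load(open("scene0.pkl","rb"))
a=cv2.resize(t["pixels"][130:340,190:440],None,fx=3.0,fy=2.8,interpolation=cv2.INTER_CUBIC)
cv2.imwrite("pics/ctop.png",a[:,:,::-1])
b=cv2.resize(s["pixels"][140:280,180:420],None,fx=3.3,fy=3.3,interpolation=cv2.INTER_CUBIC)
cv2.imwrite("pics/cscene.png",b[:,:,::-1])
for n,c in(("top",t),("scene",s)):
    P=pts(c);h=cv2.cvtColor(c["pixels"],cv2.COLOR_RGB2HSV)
    m=((h[...,0]<6)|(h[...,0]>174))&(h[...,1]>180)&(h[...,2]>70)
    k,l,st,ce=cv2.connectedComponentsWithStats(m.astype(np.uint8))
    for i in range(1,k):
        if st[i,4]>15:
            q=P[l==i]; zt=np.percentile(q[:,2],95); w=q[q[:,2]>zt-0.006]
            print(n,st[i],ce[i].round(1),"z",q[:,2].min().round(3),zt.round(3),"top ctr",((w.min(0)+w.max(0))/2).round(3),np.ptp(w,axis=0).round(3))
    z=c["depth"]; print((z==0).mean())
    m=(P[...,2]>0.05)&(P[...,2]<0.065)&(P[...,0]>0.4)&(P[...,0]<0.9)&(np.abs(P[...,1])<.4)
    k,l,st,ce=cv2.connectedComponentsWithStats(m.astype(np.uint8))
    for i in range(1,k):
        if st[i,4]>300:
            q=P[l==i]; r=cv2.minAreaRect((q[:,:2]*1000).astype(np.float32)); print(n,"unit?",st[i],r,np.median(q[:,2]))
    m=(P[...,2]>0.085)&(P[...,2]<0.099)&(P[...,0]>0.45)&(P[...,0]<0.9)&(np.abs(P[...,1])<.4)
    k,l,st,ce=cv2.connectedComponentsWithStats(m.astype(np.uint8))
    for i in range(1,k):
        if st[i,4]>30:
            q=P[l==i]; r=cv2.minAreaRect((q[:,:2]*1000).astype(np.float32)); print(n,"stand?",st[i],r,np.median(q[:,2]))
E
```

```text
top [355 178  13  12 119] [361.  183.4] z 0.114 0.174 top ctr [ 0.523 -0.172  0.172] [0.024 0.026 0.008]
top [375 286  21  21 268] [384.8 296.2] z 0.107 0.21 top ctr [ 0.307 -0.153  0.733] [0.078 0.159 1.059]
top [411 316  10  10  71] [415.6 320.3] z 0.057 0.115 top ctr [ 0.283 -0.187  0.686] [0.126 0.227 1.153]
0.00396875
top unit? [170 106  27  25 540] ((702.2310791015625, 239.42718505859375), (60.82880783081055, 63.192710876464844), 15.367493629455566) 0.05725495386014111
top unit? [ 199  154   89   51 3235] ((555.0283813476562, 96.33261108398438), (100.99803161621094, 200.35292053222656), 6.050571918487549) 0.056248242079056
top stand? [345 174  28  29 489] ((525.5045166015625, -173.37547302246094), (60.21404266357422, 60.51252365112305), 83.3138656616211) 0.09180024823085434
scene [220 157  13  10 108] [225.9 161.8] z 0.2 0.21 top ctr [ 0.289 -0.216  0.208] [0.036 0.036 0.008]
scene [222 170  14  18 170] [229.2 178.2] z 0.108 0.184 top ctr [ 0.3   -0.223  0.184] [0.018 0.021 0.01 ]
scene [196 183   6   5  27] [198.2 185. ] z 0.109 0.116 top ctr [ 0.231 -0.294  0.114] [0.018 0.015 0.006]
scene [198 190   6   7  31] [200.7 193. ] z 0.067 0.097 top ctr [ 0.238 -0.298  0.096] [0.007 0.008 0.007]
scene [288 213  10   9  65] [292.5 217. ] z 0.168 0.175 top ctr [ 0.527 -0.175  0.174] [0.022 0.023 0.009]
scene [290 222   9  13  87] [294.3 228. ] z 0.103 0.153 top ctr [ 0.767 -0.325  0.582] [0.471 0.31  0.87 ]
0.00387109375
scene unit? [ 338  168   67   59 1714] ((554.0843505859375, 95.77438354492188), (102.42559051513672, 205.5741729736328), 6.149076461791992) 0.0571337239097946
scene stand? [280 221  30  26 333] ((524.9468994140625, -174.13009643554688), (60.94200897216797, 62.64251708984375), 83.7132339477539) 0.09269911907570079
```

View pics/ctop.png

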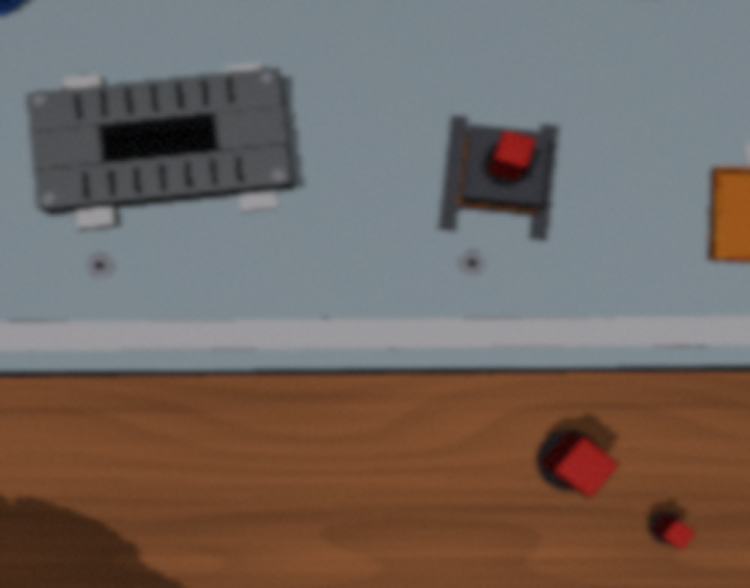

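View pics/cscene.png

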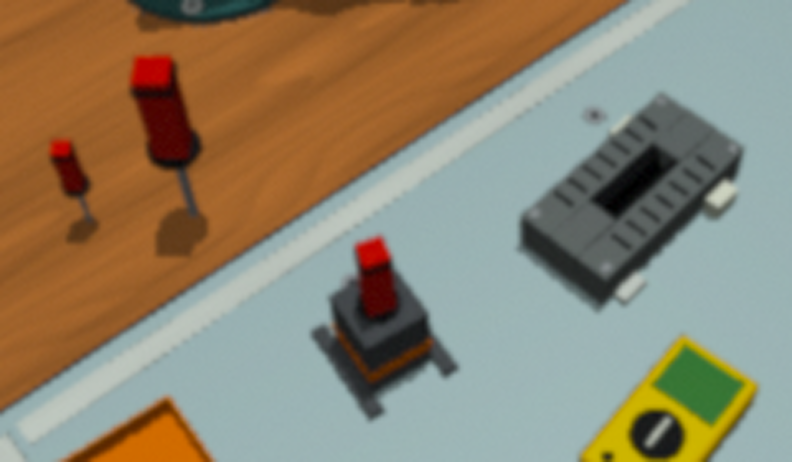

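The crop confirms it. The probe in the stand has a 24 mm handle with its top at about z 0.174 (0.172 expected). The loose ones measure about 36 mm (top 0.21) and about 15 mm, both on the wood. Next I'll get the handle yaw, groove centre line and groove depth.

```bash
python3 - <<'E'
import pickle,cv2,numpy as np
from h import *
for n in("top","scene"):
    c=pickle.load(open(n+"0.pkl","rb"))
    px=c["pixels"];h=cv2.cvtColor(px,cv2.COLOR_RGB2HSV);P=pts(c)
    red=((h[...,0]<6)|(h[...,0]>174))&(h[...,1]>180)&(h[...,2]>60)
    near=(np.hypot(P[...,0]-.525,P[...,1]+.174)<.03)&(P[...,2]>.166)&(P[...,2]<.182)
    vv,uu=np.nonzero(near&red)
    W=np.array([ray(c,u,v,.172)[:2]*1000 for u,v in zip(uu,vv)],np.float32)
    print(n,"handle top",len(W),W.mean(0),cv2.minAreaRect(W))
    # groove: dark pixels near unit, onto plane z=.057
    near=(np.abs(P[...,0]-.555)<.045)&(np.abs(P[...,1]-.096)<.08)
    m=(near&(px.max(2)<28)).astype(np.uint8)
    k,l,st,ce=cv2.connectedComponentsWithStats(m); i=1+st[1:,4].argmax()
    vv,uu=np.nonzero(l==i); W=np.array([ray(c,u,v,.057)[:2]*1000 for u,v in zip(uu,vv)],np.float32)
    print(n,"groove",len(W),W.mean(0),cv2.minAreaRect(W))
    # depth profile along groove
    a=np.radians(6.1);o=np.array([.5546,.096]);d=P[...,:2]-o
    ly=-np.sin(a)*d[...,0]+np.cos(a)*d[...,1]; lx=np.cos(a)*d[...,0]+np.sin(a)*d[...,1]
    g=(l==i)
    for y in range(-48,49,8):
        s=g&(abs(ly*1000-y)<4)&(abs(lx)<.008)
        if s.sum(): print(y,s.sum(),np.percentile(P[s][:,2]*1000,[5,50,95]).round(1), px[s].mean().round(1))
E
```

```text
top handle top 112 [ 523.2707  -172.07835] ((523.5736694335938, -172.4997100830078), (23.53998374938965, 21.87372589111328), 70.95474243164062)
top groove 426 [554.2849    97.454315] ((554.494873046875, 97.30813598632812), (28.19655990600586, 85.62484741210938), 6.071109771728516)
-40 8 [28.6 34.3 47.4] 12.0
-32 23 [28.3 32.7 47.8] 6.6
-24 21 [21.9 34.2 49.5] 6.4
-16 20 [20.1 27.5 48.1] 5.3
-8 25 [21.2 34.2 50.6] 6.1
0 21 [28.2 32.8 48.9] 6.1
8 20 [29.7 32.6 48.6] 5.1
16 24 [29.4 32.9 49.1] 6.2
24 24 [26.7 33.4 47.7] 7.0
32 20 [27.7 33.  47.6] 5.9
40 21 [29.4 33.4 47.6] 6.0
48 8 [28.3 35.7 46.5] 14.1
scene handle top 65 [ 527.9306  -176.17737] ((527.3988037109375, -176.4464569091797), (21.78983497619629, 22.92733383178711), 71.4976577758789)
scene groove 182 [554.0795   93.57451] ((554.0437622070312, 95.45234680175781), (25.95395851135254, 81.72533416748047), 6.143494129180908)
-32 3 [44.2 48.2 48.9] 14.6
-24 10 [30.8 38.9 50.3] 10.0
-16 10 [23.  40.9 49.6] 6.7
-8 15 [24.1 34.4 48.5] 6.8
0 9 [31.5 33.5 49.8] 5.7
8 13 [32.1 45.1 51. ] 7.5
16 11 [28.9 33.3 48.1] 5.4
24 10 [31.4 40.5 50.5] 6.1
32 10 [30.6 35.9 46.3] 3.5
40 7 [30.3 36.5 46.9] 8.2
48 5 [32.3 35.4 38.8] 16.2
```

```bash
cat >> h.py <<'E'
from scipy.spatial.transform import Rotation as Ro
def ori(deg):
    a=np.radians(deg);x=np.array([np.cos(a),np.sin(a),0]);z=np.array([0,0,-1.]);y=np.cross(z,x)
    return Ro.from_matrix(np.stack([x,y,z],1)).as_rotvec()
def wray(c,u,v,z):
    K,R,t=c["K"],c["R"],c["t"]; a=np.array([u-K[0,2],v-K[1,2]])/K[0,0]; r=np.hypot(*a)
    d=np.array([*(a/max(r,1e-9)*np.sin(r)),np.cos(r)]); d=R.T@d; o=-R.T@t
    return o+d*(z-o[2])/d[2]
def wproj(c,X):
    p=c["R"]@np.asarray(X)+c["t"]; r=np.arctan2(np.hypot(p[0],p[1]),p[2]); k=c["K"]
    return np.array([k[0,2],k[1,2]])+k[0,0]*r*p[:2]/np.hypot(p[0],p[1])
E
python3 - <<'E'
from station import env,capture
import pickle,cv2
from h import *
for d in (71.2,251.2,-108.8): 
    q=env.ik([.5253,-.174,.30],ori(d)); print(d,None if q is None else np.round(q,2))
env.reach([.5253,-.174,.30],ori(71.2))
c=capture("wrist");pickle.dump(c,open("w1.pkl","wb"));cv2.imwrite("pics/w1.png",c["pixels"][:,:,::-1])
s=env.read_state();print(s["time"],s["q"].round(2),s["eef_pos"],s["ft_force"])
E
```

```text
71.2 [-0.13  0.35  0.48  1.97 -0.21  0.87  1.7 ]
251.2 [-0.6   0.67  1.32  1.98 -0.74  1.1  -0.85]
-108.8 [-0.6   0.67  1.32  1.98 -0.74  1.1  -0.85]
3.1833 [-0.13  0.35  0.48  1.97 -0.21  0.87  1.7 ] [ 0.52573229 -0.17314167  0.29986632] [ 0.86987529 -0.58491242  0.13223815]
```

View pics/w1.png

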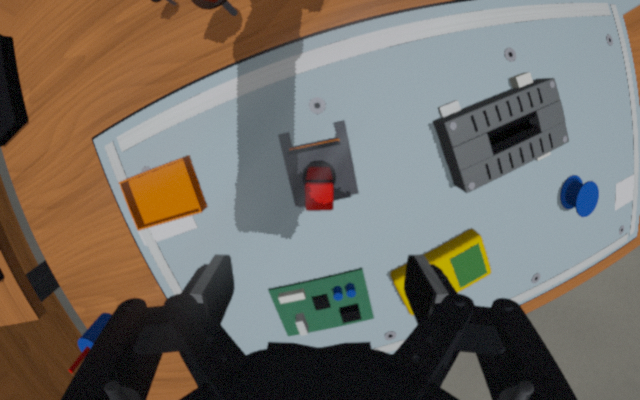

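The handle top shows at (320,195), square to the jaws, with the stand at about (320,175) and the groove at (515,132). I'll refine the positions from this closer view.

```bash
python3 - <<'E'
import pickle
from h import *
c=pickle.load(open("w1.pkl","rb"));px=c["pixels"];h=cv2.cvtColor(px,cv2.COLOR_RGB2HSV)
red=((h[...,0]<6)|(h[...,0]>174))&(h[...,1]>180)
red[:,:280]=0;red[:,360:]=0;red[:150]=0
v=h[...,2]; print(np.unique(v[red]//20*20,return_counts=True))
m=red&(v>150); vv,uu=np.nonzero(m); W=np.array([wray(c,a,b,.172)[:2]*1000 for a,b in zip(uu,vv)],np.float32)
print("handle",len(W),cv2.minAreaRect(W),uu.min(),uu.max(),vv.min(),vv.max())
m=(px.max(2)<28);m[:,:470]=0;m[:90]=0;m[200:]=0;m[:,560:]=0
k,l,st,ce=cv2.connectedComponentsWithStats(m.astype(np.uint8));i=1+st[1:,4].argmax();print(st[i])
vv,uu=np.nonzero(l==i);W=np.array([wray(c,a,b,.057)[:2]*1000 for a,b in zip(uu,vv)],np.float32);print("groove",cv2.minAreaRect(W),W.mean(0))
a=cv2.resize(px[110:225,260:380],None,fx=5,fy=5,interpolation=cv2.INTER_CUBIC)
b=cv2.resize(px[60:210,420:590],None,fx=4,fy=4,interpolation=cv2.INTER_CUBIC)
cv2.imwrite("pics/w1a.png",a[:,:,::-1]);cv2.imwrite("pics/w1b.png",b[:,:,::-1])
E
```

```text
(array([  0,  40,  60,  80, 100, 120, 140, 160, 180], dtype=uint8), array([  6,   1,   1,  11, 104,  48,  42, 175, 116]))
handle 307 ((522.211669921875, -170.62838745117188), (16.82508087158203, 16.586071014404297), 71.98848724365234) 311 331 184 203
[488 113  52  40 927]
groove ((554.1314697265625, 96.3216552734375), (29.52542495727539, 86.47342681884766), 6.339033126831055) [554.1277    92.370804]
```

View pics/w1a.png

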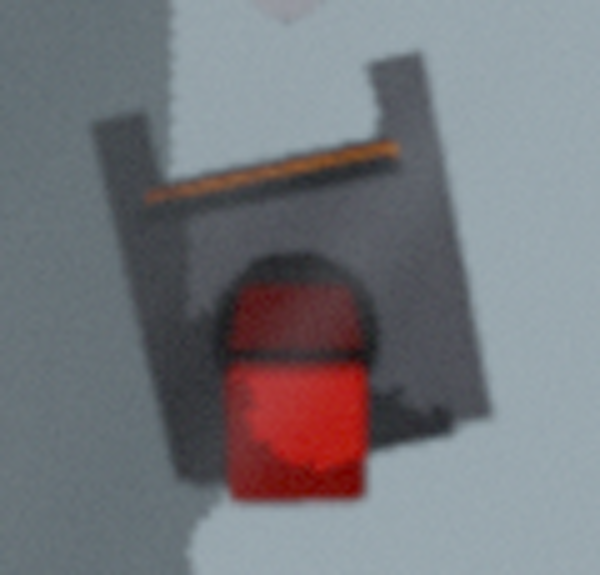

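View pics/w1b.png

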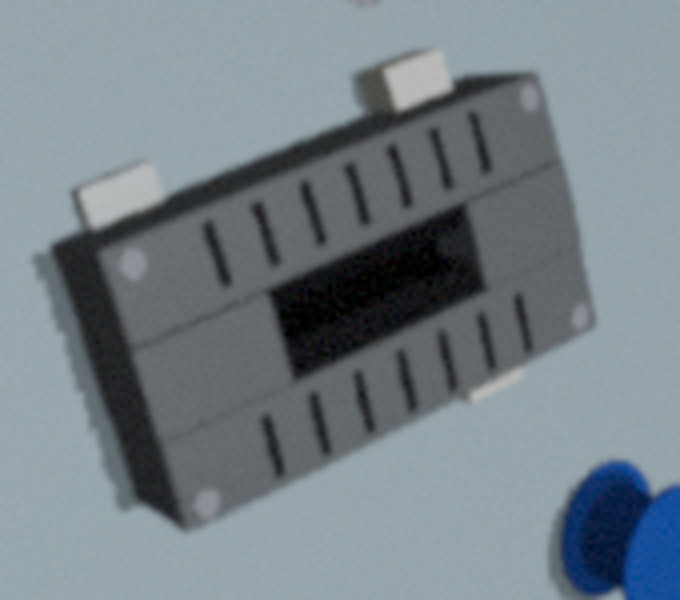

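```bash
python3 - <<'E'
import pickle
from h import *
c=pickle.load(open("w1.pkl","rb"))
f=lambda x,y:(260+(x+.5)/5-.5,110+(y+.5)/5-.5)
print("handle top",wray(c,*f(297,431),.172))
for p in((228,362),(366,358),(366,500),(232,500)):print(wray(c,*f(*p),.172)*1000)
# guard visible disc upper edge extents at x 213..378 , widest row ~ 330
print("guard mid",wray(c,*f(297,331),.095), wray(c,*f(213,331),.095),wray(c,*f(378,331),.095))
E
```

```text
handle top [ 0.52348645 -0.17280234  0.172     ]
[ 508.50118332 -179.83249127  172.        ]
[ 515.17997606 -157.92181331  172.        ]
[ 538.86989396 -165.57518859  172.        ]
[ 531.55607551 -187.21777961  172.        ]
guard mid [ 0.52372926 -0.17275254  0.095     ] [ 0.51789443 -0.18994267  0.095     ] [ 0.52930681 -0.15615782  0.095     ]
```

```bash
python3 - <<'E'
from station import env,capture
import pickle
from h import *
o=ori(72)
env.move_linear([.5242,-.1735,.20],o,velocity=.15)
r=env.move_linear([.5242,-.1735,.136],o,velocity=.08,f_stop=8);s=env.read_state();print(r,s["eef_pos"],s["ft_force"])
c=capture("wrist");cv2.imwrite("pics/w2.png",c["pixels"][:,:,::-1])
if not r:
    env.command_gripper(0.0,80);s=env.read_state();print(s["width"],s["eef_pos"],s["ft_force"],s["ft_torque"],s["time"])
    c=capture("wrist");cv2.imwrite("pics/w3.png",c["pixels"][:,:,::-1])
E
python3 -c "
import cv2,numpy as np
a=cv2.imread('pics/w2.png');b=cv2.imread('pics/w3.png');cv2.imwrite('pics/w23.png',np.vstack([a[100:,150:490],b[100:,150:490]]))"
```

```text
False [ 0.52450231 -0.17374495  0.13627959] [ 0.4642695  -0.09810031  0.46960485]
0.023473502324582483 [ 0.52437031 -0.17344739  0.13625409] [-0.43943533  0.84354317  3.89357763] [ 0.10852881  0.12372387 -0.02434197] 5.5917
```

View pics/w23.png

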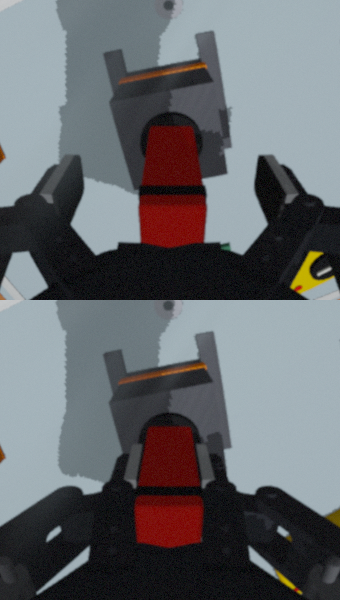

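The probe is gripped squarely (opening 23.5 mm). Next I'll draw it out, carry it over the groove and look.

```bash
python3 - <<'E'
from station import env,capture
import pickle
from h import *
p=env.read_state()["eef_pos"]
env.move_linear([p[0],p[1],.255],ori(72),velocity=.12)
s=env.read_state();print(s["width"],s["ft_force"],s["ft_torque"],s["time"])
c=capture("wrist");pickle.dump(c,open("w4.pkl","wb"));cv2.imwrite("pics/w4.png",c["pixels"][:,:,::-1])
a=np.radians(6.1);y=-.035
X=np.array([.5544,.0963])+y*np.array([-np.sin(a),np.cos(a)])
env.move_linear([*X,.255],ori(96.1),velocity=.2)
env.move_linear([*X,.195],ori(96.1),velocity=.1); env.sleep(.2)
c=capture("wrist");pickle.dump(c,open("w5.pkl","wb"));cv2.imwrite("pics/w5.png",c["pixels"][:,:,::-1])
c=capture("top");pickle.dump(c,open("t5.pkl","wb"));c=capture("scene");pickle.dump(c,open("s5.pkl","wb"));cv2.imwrite("pics/s5.png",cv2.resize(c["pixels"][100:260,260:460],None,fx=4,fy=3.75,interpolation=cv2.INTER_CUBIC)[:,:,::-1])
s=env.read_state();print(X,s["eef_pos"],s["width"],s["ft_force"],s["ft_torque"],s["time"])
E
```

```text
0.02342569108548297 [-0.02958238 -0.25584831 -0.66283259] [-0.0208535   0.00316674 -0.04445006] 6.7833
[0.55811924 0.06149817] [0.55834226 0.06154261 0.19541646] 0.023335168221101585 [ 1.29095189 -0.43750574 -1.84348423] [-0.08622064 -0.01815087  0.04648733] 9.2667
```

View pics/w5.png

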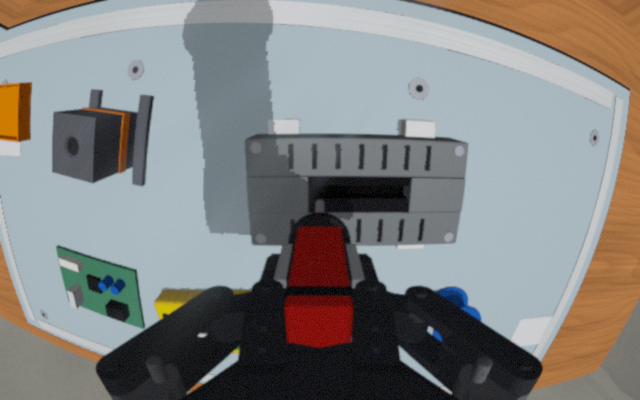

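View pics/s5.png

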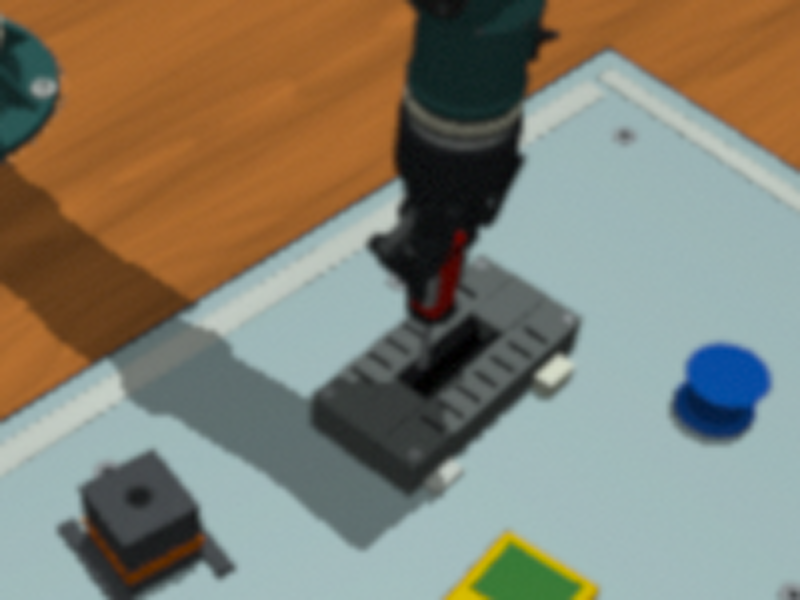

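View pics/w4.png

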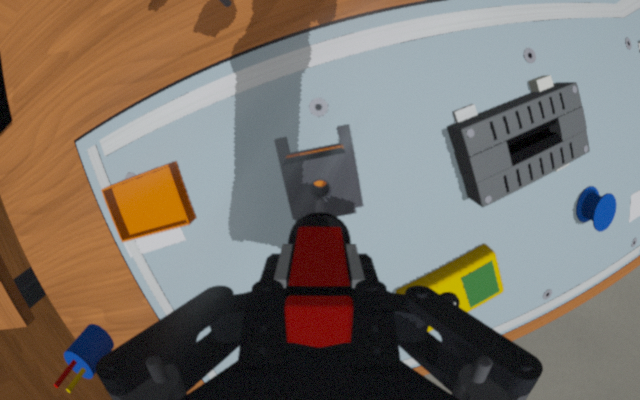

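```bash
python3 - <<'E'
import pickle
from h import *
c=pickle.load(open("w5.pkl","rb"));print("exp tip px",wproj(c,[.5583,.0615,.0764]),"+3mm x",wproj(c,[.5613,.0615,.0764]))
print("groove mid px",wproj(c,[.5544,.0963,.057]))
a=cv2.resize(c["pixels"][160:240,270:420],None,fx=5,fy=5,interpolation=cv2.INTER_CUBIC)
c4=pickle.load(open("w4.pkl","rb"));print("exp4",wproj(c4,[.5244,-.1735,.136]))
b=cv2.resize(c4["pixels"][150:230,270:420],None,fx=5,fy=5,interpolation=cv2.INTER_CUBIC)
cv2.imwrite("pics/w5c.png",np.clip(np.vstack([a,b])[:,:,::-1].astype(float)*1.8,0,255).astype(np.uint8)[:600] if 0 else cv2.resize(np.clip(np.vstack([a,b])[:,:,::-1].astype(float)*1.8,0,255).astype(np.uint8),(562,600)))
hb=cv2.resize(c["pixels"][90:190,40:160],None,fx=5,fy=5,interpolation=cv2.INTER_CUBIC)
cv2.imwrite("pics/w5h.png",np.clip(hb[:,:,::-1].astype(float)*1.6,0,255).astype(np.uint8))
E
```

```text
exp tip px [319.92038534 201.28118543] +3mm x [319.52374195 204.75532597]
groove mid px [359.59611574 194.4606857 ]
exp4 [319.5666107  202.92231322]
```

View pics/w5c.png

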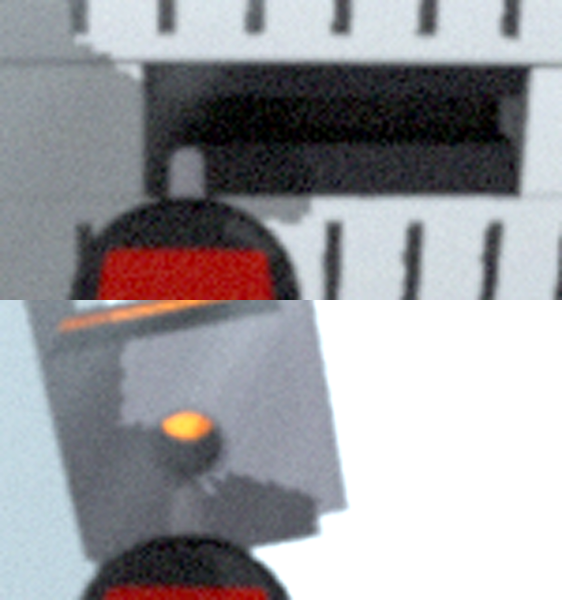

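View pics/w5h.png

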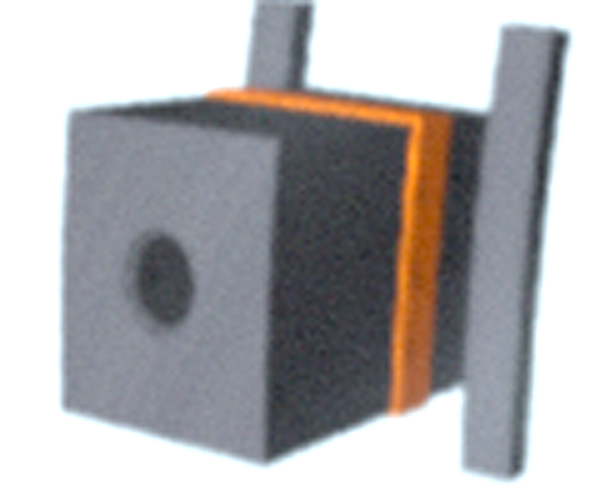

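The tip is at (320,199), as expected for a straight grip, and the groove centre line matches my estimate. I'll feel the floor next.

```bash
python3 - <<'E'
from station import env,capture
import pickle
from h import *
c=pickle.load(open("w5.pkl","rb"));print("mouth w5",wray(c,72.2,145.2,.092))
c=pickle.load(open("w4.pkl","rb"));print("mouth w4",wray(c,320,188.7,.092))
a=np.radians(6.1);ex=np.array([np.cos(a),np.sin(a)]);ey=np.array([-np.sin(a),np.cos(a)]);O=np.array([.5544,.0963])
def peck(y,zlow,v=.03,f=4):
    r=env.move_linear([*(O+y*ey),zlow],ori(96.1),velocity=v,f_stop=f)
    s=env.read_state();print("y",y,r,s["eef_pos"].round(5),"loc",((s["eef_pos"][:2]-O)@np.c_[ex,ey]*1000).round(2),s["ft_force"].round(2),s["ft_torque"].round(2),round(s["time"],2));return r,s
env.move_linear([*(O-.035*ey),.158],ori(96.1),velocity=.08,f_stop=6)
r,s=peck(-.035,.145)
E
```

```text
mouth w5 [ 0.52381098 -0.17245941  0.092     ]
mouth w4 [ 0.52442851 -0.17294246  0.092     ]
y -0.035 True [0.55904 0.06157 0.15048] loc [  0.92 -35.02] [-0.25 -0.76  5.84] [-0.08  0.19 -0.02] 10.22
```

Floor found at TCP z 0.1505 (expected 0.151) with no side load. Now I'll feel along it in small steps.

```bash
python3 - <<'E'
from station import env,capture
from h import *
a=np.radians(6.1);ex=np.array([np.cos(a),np.sin(a)]);ey=np.array([-np.sin(a),np.cos(a)]);O=np.array([.5544,.0963])
for y in np.arange(-.029,.0301,.004):
    p=env.read_state()["eef_pos"]; yc=(p[:2]-O)@ey
    env.move_linear([*(O+yc*ey),.1525],ori(96.1),velocity=.04)
    b=env.move_linear([*(O+y*ey),.1525],ori(96.1),velocity=.03,f_stop=5)
    r=env.move_linear([*(O+y*ey),.1455],ori(96.1),velocity=.02,f_stop=3)
    s=env.read_state();print("y",round(y,4),b,r,s["eef_pos"].round(5),"loc",((s["eef_pos"][:2]-O)@np.c_[ex,ey]*1000).round(2),s["ft_force"].round(2),s["ft_torque"].round(2),round(s["time"],2))
    if not r: break
E
```

```text
y -0.029 False True [0.55776 0.0675  0.15061] loc [  0.28 -29.  ] [-0.51 -0.62  4.77] [-0.02  0.13 -0.02] 11.07
y -0.025 False True [0.5573  0.07152 0.15054] loc [  0.25 -24.95] [ 0.04 -0.07  4.19] [0.05 0.13 0.02] 11.84
y -0.021 False False [0.5564  0.07573 0.14521] loc [ -0.2  -20.66] [ 0.01  1.13 -1.74] [ 0.35  0.02 -0.  ] 12.88
```

It dropped in at y ≈ -21 mm, with a slight push from the near edge. I'll shift inward to centre, then press.

```bash
python3 - <<'E'
from station import env,capture
from h import *
a=np.radians(6.1);ex=np.array([np.cos(a),np.sin(a)]);ey=np.array([-np.sin(a),np.cos(a)]);O=np.array([.5544,.0963])
def rep(n):
    s=env.read_state();print(n,s["eef_pos"].round(5),"loc",((s["eef_pos"][:2]-O)@np.c_[ex,ey]*1000).round(2),s["ft_force"].round(2),s["ft_torque"].round(2),s["width"].round(4),round(s["time"],2));return s
b=env.move_linear([*(O-.0172*ey),.1455],ori(96.1),velocity=.02,f_stop=4);s=rep(("shift",b))
y=(s["eef_pos"][:2]-O)@ey-(.001 if b else 0)
b=env.move_linear([*(O+y*ey),.1345],ori(96.1),velocity=.02,f_stop=14);rep(("press",b))
b2=env.move_linear([*(O+y*ey),.1305],ori(96.1),velocity=.015,f_stop=14);rep(("bottom",b2))
env.sleep(.25);rep("held")
E
```

```text
Traceback (most recent call last):
AttributeError: 'float' object has no attribute 'round'
```

```bash
cat >> h.py <<'E'
a=np.radians(6.1);ex=np.array([np.cos(a),np.sin(a)]);ey=np.array([-np.sin(a),np.cos(a)]);O=np.array([.5544,.0963])
def rep(env,n):
    s=env.read_state();print(n,s["eef_pos"].round(5),"loc",((s["eef_pos"][:2]-O)@np.c_[ex,ey]*1000).round(2),s["ft_force"].round(2),s["ft_torque"].round(2),round(s["width"],4),round(s["time"],2));return s
E
python3 - <<'E'
from station import env
from h import *
s=rep(env,"shifted")
y=(s["eef_pos"][:2]-O)@ey
b=env.move_linear([*(O+y*ey),.1345],ori(96.1),velocity=.02,f_stop=14);rep(env,("press",b))
b2=env.move_linear([*(O+y*ey),.1305],ori(96.1),velocity=.015,f_stop=14);rep(env,("bottom",b2))
env.sleep(.25);rep(env,"held")
E
```

```text
shifted [0.55629 0.07917 0.14558] loc [  0.05 -17.23] [ 0.27  0.59 -0.88] [0.02 0.03 0.02] 0.0233 13.22
('press', False) [0.55655 0.07906 0.13464] loc [  0.31 -17.37] [0.46 0.1  4.34] [-0.1   0.04 -0.06] 0.0236 13.92
('bottom', True) [0.5568  0.07904 0.13436] loc [  0.56 -17.42] [-0.93 -0.64  6.91] [-0.07  0.35 -0.02] 0.0227 14.13
held [0.55675 0.07904 0.13446] loc [  0.51 -17.41] [-1.03 -0.42  6.58] [-0.05  0.34 -0.02] 0.0233 14.38
```

```bash
python3 - <<'E'
from station import env,capture
import pickle
from h import *
s=env.read_state()["eef_pos"];y=(s[:2]-O)@ey
b=env.move_linear([*(O+y*ey),.1315],ori(96.1),velocity=.01,f_stop=20);rep(env,("firm",b))
env.sleep(.2);rep(env,"held")
env.move_linear([*(O+y*ey),.16],ori(96.1),velocity=.06);rep(env,"out")
env.move_linear([*(O+y*ey),.255],ori(96.1),velocity=.15);rep(env,"up")
c=capture("wrist");pickle.dump(c,open("w6.pkl","wb"))
M=[.5243,-.1731]
env.move_linear([M[0],M[1],.255],ori(72),velocity=.2)
env.move_linear([M[0],M[1],.235],ori(72),velocity=.05);env.sleep(.2);rep(env,"over stand")
c=capture("wrist");pickle.dump(c,open("w7.pkl","wb"));cv2.imwrite("pics/w7.png",c["pixels"][:,:,::-1])
print("tip exp",wproj(c,[*env.read_state()["eef_pos"][:2],.116]),"mouth exp",wproj(c,[*M,.092]))
b=cv2.resize(c["pixels"][150:230,260:400],None,fx=5,fy=5,interpolation=cv2.INTER_CUBIC)
cv2.imwrite("pics/w7c.png",np.clip(b[:,:,::-1].astype(float)*1.6,0,255).astype(np.uint8))
c=capture("scene");cv2.imwrite("pics/s7.png",c["pixels"][:,:,::-1])
E
```

```text
('firm', False) [0.55703 0.07898 0.1339 ] loc [  0.77 -17.5 ] [-3.12 -0.25 19.42] [-0.12  1.05  0.03] 0.0227 14.78
held [0.557   0.079   0.13388] loc [  0.75 -17.48] [-2.92 -0.58 19.21] [-0.09  1.1  -0.04] 0.0231 14.98
out [0.55611 0.07909 0.15996] loc [ -0.13 -17.3 ] [ 0.22 -0.47 -1.61] [0.03 0.03 0.  ] 0.0233 15.61
up [0.55545 0.07898 0.25417] loc [ -0.79 -17.33] [-0.59 -0.   -1.68] [0.   0.06 0.03] 0.0232 16.39
over stand [ 0.52451 -0.17326  0.23526] loc [ -58.36 -264.86] [-0.8   0.52 -0.67] [ 0.04  0.   -0.02] 0.0232 18.61
tip exp [319.74146012 201.36908391] mouth exp [319.69893775 192.98990271]
```

View pics/w7c.png

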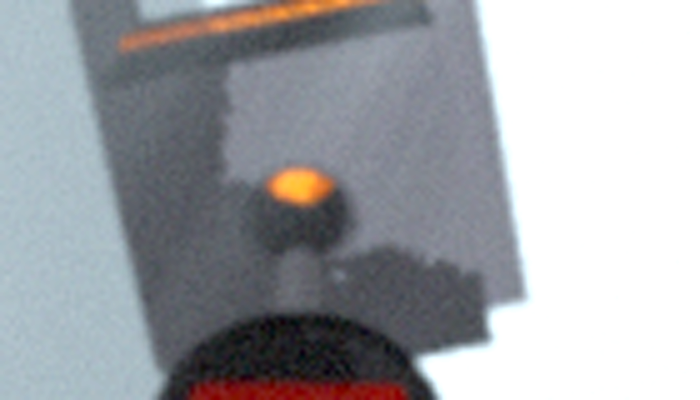

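View pics/s7.png

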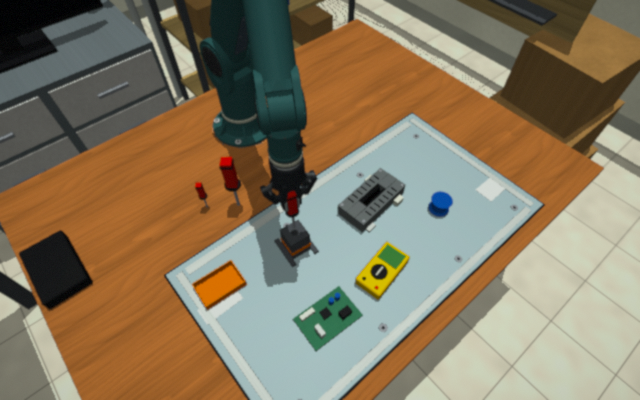

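The tip hangs at (320,200), in line with the stand hole at (320,192), about 24 mm above it. I'll insert it with force watch.

```bash
python3 - <<'E'
from station import env,capture
from h import *
M=[.5241,-.1730]
b=env.move_linear([*M,.205],ori(72),velocity=.05,f_stop=5);rep(env,("in",b))
if not b:
    b=env.move_linear([*M,.145],ori(72),velocity=.08,f_stop=5);rep(env,("down",b))
if not b:
    b=env.move_linear([*M,.133],ori(72),velocity=.015,f_stop=5);rep(env,("home",b))
c=capture("wrist");cv2.imwrite("pics/w8.png",c["pixels"][:,:,::-1])
E
```

```text
('in', False) [ 0.52419 -0.17316  0.20496] loc [ -58.68 -264.73] [-1.31  0.6  -1.27] [ 0.   -0.03  0.05] 0.0234 19.46
('down', False) [ 0.52441 -0.17323  0.14526] loc [ -58.46 -264.82] [-0.84 -0.34 -1.15] [-0.09  0.02 -0.02] 0.0233 20.36
('home', True) [ 0.52413 -0.17291  0.13627] loc [ -58.7  -264.47] [-0.6   0.04  4.61] [-0.02  0.04 -0.01] 0.0235 20.96
```

View pics/w8.png

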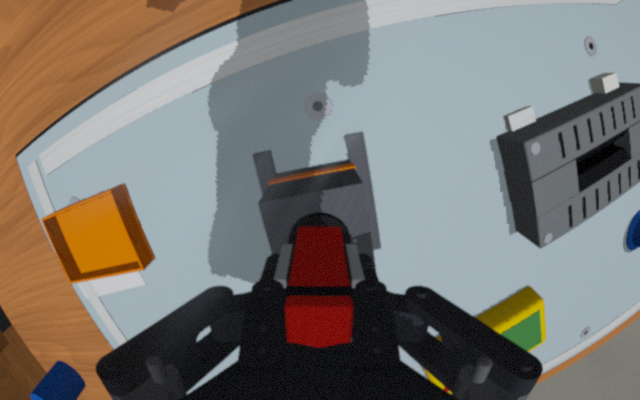

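The guard is home at TCP z 0.1363, the same as when I gripped it, so nothing slipped. I'll release, retreat and check.

```bash
python3 - <<'E'
from station import env,capture
import pickle
from h import *
env.command_gripper(.085,40);s=rep(env,"open")
env.move_linear([*s["eef_pos"][:2],.22],ori(72),velocity=.08)
env.move_linear([.36,-.0,.32],ori(72),velocity=.2) if env.ik([.36,0,.32],ori(72)) is not None else env.move_linear([*s["eef_pos"][:2],.33],ori(72))
rep(env,"away")
for n in("top","scene","wrist"):
    c=capture(n);pickle.dump(c,open(n+"9.pkl","wb"));cv2.imwrite(f"pics/{n}9.png",c["pixels"][:,:,::-1])
    if n!="wrist":
        P=pts(c);m=(P[...,2]>.166)&(P[...,2]<.182)&(np.hypot(P[...,0]-.525,P[...,1]+.174)<.03)
        print(n,m.sum(),P[m].mean(0).round(4),np.percentile(P[m][:,2],50).round(4))
        c0=pickle.load(open(n+"0.pkl","rb"))
        for nm,lo,hi in(("yellow",(22,150,100),(34,255,255)),("green",(45,80,40),(85,255,200)),("blue",(105,150,60),(120,255,255)),("orange",(8,220,150),(16,255,255))):
            C=[]
            for cc in(c0,c):
                P=pts(cc);k=cv2.inRange(cv2.cvtColor(cc["pixels"],cv2.COLOR_RGB2HSV),lo,hi)>0
                k&=(P[...,2]>.01)&(P[...,2]<.09)&(P[...,0]>.4)&(P[...,0]<.9)&(abs(P[...,1])<.45)
                C.append(P[k][:,:2].mean(0).round(4).tolist()+[int(k.sum())])
            print(n,nm,C)
E
```

```text
open [ 0.5233  -0.17254  0.13556] loc [ -59.49 -264.01] [ 0.91 -0.08 -0.12] [-0.    0.02  0.01] 0.0852 21.63
away [ 0.36012 -0.00038  0.31988] loc [-203.45  -75.49] [ 0.75 -0.02  0.04] [-0.06 -0.02  0.  ] 0.0851 24.28
top 127 [ 0.5241 -0.1732  0.1715] 0.1716
top yellow [[0.7378, -0.0553, 1068], [0.7376, -0.0556, 1089]]
top green [[0.7396, -0.1911, 2032], [0.7396, -0.1912, 2045]]
top blue [[0.6997, 0.2035, 644], [0.6998, 0.2017, 647]]
top orange [[nan, nan, 0], [nan, nan, 0]]
scene 85 [ 0.5257 -0.1757  0.1716] 0.1719
scene yellow [[0.7476, -0.0638, 960], [0.7477, -0.0637, 963]]
scene green [[0.7433, -0.209, 2006], [0.7432, -0.2091, 2005]]
scene blue [[0.706, 0.1935, 457], [0.706, 0.1915, 456]]
scene orange [[0.4862, -0.3979, 872], [0.486, -0.3975, 884]]<stdin>:19: RuntimeWarning: Mean of empty slice.
  ret = um.true_divide(
```

View pics/scene9.png

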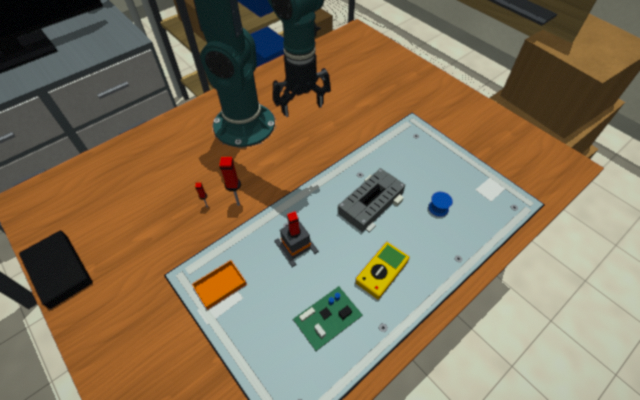

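View pics/wrist9.png

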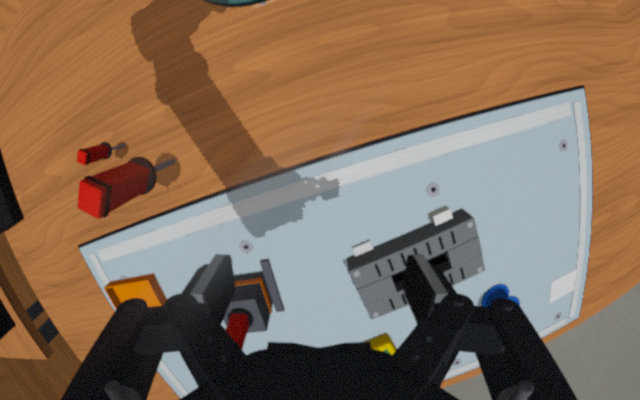

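The scene picture shows the probe upright in the stand at (293,225), with the handle top at z 0.172, and the gripper clear of everything. Handing in.

```bash
python3 - <<'E'
from station import env
env.sleep(.2); print(env.hand_in()); print(env.read_state()["time"])
E
```

```text
the job is handed in; nothing more can be done
None
the job is handed in; nothing more can be done
```

The job is done and handed in at about 24.6 s of the 54 s allowed; no verdict was reported.

- **Finding the hole:** I took the probe from the stand and touched the groove floor step by step from y ≈ -35 mm. The tip dropped in at y ≈ -21 mm, and I centred it at y ≈ -17 mm.
- **Pressing the switch:** I pressed until the tip stopped about 16 mm below the floor, which is the fully-down depth. I then held it there at about 19 N for at least 0.2 s. The switch itself was not visible; depth and force are the only evidence that it is down.
- **Returning the probe:** The guard came to rest at the same height at which I had gripped it (TCP z 0.1363 m), so the probe did not slip. After release the cameras put the handle top at z ≈ 0.172 m, within about 2–3 mm of the stand's centre. It looks upright in the picture, and the gripper is well clear.
- **Other things on the bench:** The meter, board and tray are within 0.5 mm of where they were. The blue mask that includes the spool shifted about 2 mm in both views. The arm was not meant to go near the spool, and I did not look into it further; the limit is 30 mm. The tray's colour mask found nothing in the top view, so its check is from the scene view only.

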